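Snap the tube rotor onto the bench centrifuge and tug-test its lock

TASK

Fit the round eight-place tube rotor onto the drive shaft of the small open centrifuge, flats to flats, and press it straight down until it clicks home on its seat. Then prove that it is locked: keep hold of its grip, pull straight up with about 10 N for a good second (never push or pull with more than 20 N), and leave it released, home on the shaft. Leave the other rotor and the things on the bench alone.

Things in the scene. Friction and masses are not known exactly. Their poses are not given: they have to be found in the camera images.
- rotor_grip (a point): Grip of the round tube rotor (loose on the bench): point on its axis, 50 mm above its underside. The grip is a bright metal block with two flat sides, 24 mm across the flats (along this point's y) and 34 mm along x, its top 64 mm above the underside; take it by the flats. z: the rotor's axis, up. A half turn about z makes no difference.
- rotor: The round grey tube rotor: 96 mm in diameter, rim 22 mm high, eight tube holes in its dished top, about 180 g. Origin: centre of its underside; axes as rotor_grip. A flat-sided bore, 19 mm (x) by 14 mm (y) at its mouth lip with a lead-in, 28 mm deep, goes over the drive shaft; the groove above the lip takes the shaft's sprung catches.
- drive: Drive shaft of the small centrifuge. Origin: on its axis at the top of the round metal seat (38 mm across); when home, the rotor's origin is here. The shaft stands 24 mm above the seat, 17 mm along x and 12 mm across its flats (y), tip tapered; fits either half turn. It does not turn. Shaft and seat ride on a soft rubber mount and give some mm up or down under load.
- minifuge: The small bench centrifuge, fixed: white housing 150 x 140 mm, deck 55 mm high; origin under the shaft's axis, z up, seat 68 mm above it at rest. A low bowl rim (radius 60 mm, 61 mm high) surrounds the rotor. The clear domed lid stands open on the +x side, leaning back, from 68 mm behind the axis, up to 0.17 m high.
- strip_rotor: The other rotor, rectangular (106 x 86 x 20 mm) with two rows of small wells and the same grip; loose, leave it alone. Origin at the centre of its underside.
- bench_timer: Small white timer, 68 x 68 x 19 mm, on the bench; leave it alone.
- detent (a point): Point on the shaft's axis, 6 mm above the seat, level with the noses of the two sprung steel catches that stand 3.5 mm out of its flats. The rotor meets them about 10 mm above home and takes about 10 N to click past them; the shaft sinks by several mm meanwhile, and the push falls off at the click. Once home they hold the rotor against a bit over 20 N of pull, with about 1 mm of play.
Things that resemble listed ones, but are neither listed nor needed, are in the scene too. Leave any pink look-alike of the rotor alone.

How it is judged:
On the way, in this order (a step that is already met when the one before it is completed fails the run):
1. the tube rotor is clicked home on the drive shaft, upright (z of rotor in the frame of drive below 0.002 m and horizontal distance between rotor and drive below 0.003 m and angle between rotor's own z axis and vertical below 0.1 rad), for 0.2 s.
2. the rotor is pulled up with about 6.5 to 15.5 N for 0.8 s and stays locked (the shaft is drawn up 3.2 to 7.8 mm on its rubber mount) (z of drive in the frame of minifuge between 0.0712 and 0.0758 m and z of rotor in the frame of drive below 0.0025 m and horizontal distance between rotor and drive below 0.003 m), for 0.8 s.
At the end, for the whole second after the job is handed in: The tube rotor is home on the drive shaft (underside within 2 mm of the seat, within 3 mm of the axis, upright within 0.1 rad), at rest and released, after having been clicked home and then pulled up with about 6.5 to 15.5 N for 0.8 s without coming off (all of step 1 and linear speed of rotor below 0.02 m/s); the robot touches nothing.
It fails at once if the shaft is pushed or pulled with more than about 22 N (11 mm off its rest height on its mount) (z of drive in the frame of minifuge above 0.079 m or z of drive in the frame of minifuge below 0.057 m).
It fails at once if the other rotor moved by more than 15 mm (distance of strip_rotor from where it was at the start of the episode above 0.015 m).
It fails at once if the timer moved by more than 15 mm (distance of bench_timer from where it was at the start of the episode above 0.015 m).
It also fails if it takes over 59 s, if anything falls off the work surface, if the arm or the gripper's body presses on something with over 40 N, if the wrist force passes 120 N, or if a joint passes its speed limit or range.

ROBOT

A 7-joint arm with a two-finger parallel gripper is mounted at the origin on a cart in front of the work surface, level with it; the furniture and walls round the work are solid. World frame = base frame: x ahead of the robot, y to its left, z up, the work surface at z = 0. Lengths are in m, angles in rad, forces in N, time in s.
With the tool pointing down it reaches from about 0.4 to 0.925 m from the base axis. Payload 5.6 kg.
Tool frame: the origin (TCP) lies midway between the tips of the shut fingers; the grasp point (between the pads) lies 19 mm behind it; z points along the fingers, y is the line along which they close (so a half turn about z gives the same grasp; the last joint's range is limited). The gripper opens to 85 mm and grips with 20 to 120 N. Pads are 22 mm wide; open, the fingers measure 114 mm over their backs; the gripper's body (76 mm by 85 mm) begins 54 mm behind the grasp point. The pads swing forward as they close: fully open they stand 13 mm farther back than shut.
Start: joints at [1.12, 0.468, -0.012, 1.603, 0.006, 1.071, -0.056], TCP at [0.258, -0.597, 0.231] pointing down, gripper open.
Joint ranges: [-2.53, 2.53], [-0.31, 2.02], [-1.57, 1.55], [0.28, 2.44], [-1.29, 4.43], [0.15, 1.84], [-2.92, 2.92]. Speed limits (rad/s): [2.57, 2.57, 3.14, 3.14, 3.14, 3.14, 3.14].

INTERFACE

Orientations are given as a unit quaternion [w, x, y, z].
In Python, from rig import robot, capture, get_calibration, sign_off gives the robot as it stands. The module is installed in compiled form; this text tells all that it offers.
- The arm moves only by the tool arm_command, never from a script. Its argument "commands" is a list of rows, each a list of 7 numbers: the closure, from -1 (fully open) to 1 (shut), then the shift along the world's x, y, z scaled (see below), then the turn, a rotation vector about the world's x, y, z scaled (see below). In form: [[claw, x, y, z, wx, wy, wz], ...]. A call has 1 to 10 rows; each row is the pose to reach, as a shift and turn from the pose commanded when the call began, turning the shorter way round; what a row does not reach only later rows make up. The controller multiplies each number of a shift by 1 m and each number of a turn by 2 pi rad. A row lasts 1/8 s, in which the tool goes at most 62.5 mm and 10.7 degrees, less where a joint would pass 70% of its speed; a pose out of reach is approached as far as the arm can. A call with a number of a shift or a turn outside -1 to 1 is refused whole. A call with a gripper value outside its range is refused whole. The fingers move at their own pace and stop on an object; "grip_force" is the grip in N (left out, the last holds). Time passes only in rows, so rows that repeat a pose let the fingers close. It gives the time, the measured TCP pose, the force, the opening and the grip force at its end, in the units of the state.
- robot.sense(): the state, without advancing time (a new reading comes with each control period).
- capture(name): name is "side" or "top"; returns the picture (400x640x3 uint8, blue, green, red); there is no depth.
- get_calibration(name): a dict with "fov_y" (degrees; the focal length in pixels is half the picture's height over the tangent of half this angle, whatever the lens; pixels are square), "cx", "cy" (the principal point, pixels), "k1" (the pictures are not rectified: a ray, as slopes to the right and down, at radius r is drawn at 1 + k1 r^2 times it, then the intrinsics apply), "position" and "attitude" of the camera in the world. Camera axes: x right, y up, looking along -z (the intrinsics and any distortion apply to the point x, -y, -z); pixel columns grow to the right and rows downward; lengths in m; the calibration is good to about 2 mm. A picture is of the moment at which its call begins. get_calibration takes no time and is no camera call.
- sign_off(): hands the job in; it is judged then, once.
The state is a dict: "time": time; "q": joint angles; "joint_velocities": joint speeds; "tau": joint torques, N m; "tcp_pos": TCP position; "eef_rot": TCP orientation; "contact_force": force on the tool from outside, world axes, zero at the start; "ft_torque": the same for the moment, N m; "width": opening from 0.0 (shut) to 1.0 (fully open); "gripper_force": force on a finger pad.
Only numpy, scipy, OpenCV 4.12 (cv2) and the standard library are available. Lean on these libraries where they do the work, as an engineer would, in place of code of your own. Each camera call takes 0.05 s, during which the arm holds its last target. There are 200 camera calls.

## Working session

There is one attempt and no reset: what is moved stays moved. The work goes in short steps, Python scripts to look and compute and a tool call to move; the robot and the scene stay as the last step left them, time stands still between calls to the robot, and variables do not carry over. Pictures are saved under pics/ and viewed, at most 10 in all, crops included, and the job is handed in when it is done.

Besides the shell and the picture viewer there is one more tool, called after "Request:" as name(argument=value, ...) on one line, values as JSON. arm_command: Moves the arm, as the interface text tells. Its arguments: {"type":"object","properties":{"commands":{"type":"array","items":{"type":"array","items":{"type":"number"}}},"grip_force":{"type":"number"}},"required":["commands"]}

```bash
mkdir -p pics
cat > h.py <<'E'
import numpy as np, cv2
from scipy.spatial.transform import Rotation as R
from rig import robot, capture, get_calibration, sign_off
def cam(n):
    c=get_calibration(n); f=200/np.tan(np.radians(c['fov_y'])/2)
    K=np.array([[f,0,c['cx']],[0,f,c['cy']],[0,0,1]]); a=np.array(c['attitude'],float)
    M=R.from_quat(a[[1,2,3,0]]).as_matrix() if a.size==4 else a.reshape(3,3)
    return K,np.array([c['k1'],0,0,0,0]),np.array(c['position']),M
def ray(n,px):
    K,d,p,M=cam(n); u=cv2.undistortPoints(np.array(px,float).reshape(-1,1,2),K,d).reshape(-1,2)
    v=np.c_[u[:,0],-u[:,1],-np.ones(len(u))]@M.T
    return p,v/np.linalg.norm(v,axis=1)[:,None]
def onz(n,px,z):
    p,v=ray(n,px); return p+v*((z-p[2])/v[:,2])[:,None]
def proj(n,P):
    K,d,p,M=cam(n); q=(np.array(P,float).reshape(-1,3)-p)@M
    return cv2.projectPoints((q*[1,-1,-1]).reshape(-1,1,3),np.zeros(3),np.zeros(3),K,d)[0].reshape(-1,2)
E
python3 - <<'E'
from h import *
for n in('side','top'):
    cv2.imwrite(f'pics/{n}0.png',capture(n)); print(get_calibration(n))
s=robot.sense(); print(s)
E
```

```text
{'fov_y': 53.21827652121215, 'cx': 322.1005799434084, 'cy': 205.13934499382964, 'k1': -0.09079482358844118, 'position': array([0.5220506 , 0.5285251 , 0.71838325]), 'attitude': array([2.32639350e-02, 7.96350705e-05, 4.31405054e-01, 9.01858338e-01])}
{'fov_y': 45.18104858747714, 'cx': 317.13051771750224, 'cy': 184.78159713542067, 'k1': -0.014798948434588377, 'position': array([ 0.3810888 , -0.24046113,  1.36153451]), 'attitude': array([-0.69787898, -0.02673458,  0.04388811,  0.71436967])}
{'time': 0.1, 'q': array([ 1.11996816,  0.46830466, -0.01160835,  1.60353452,  0.00601069,
        1.07140557, -0.05626169]), 'joint_velocities': array([-0.00070214, -0.00235374,  0.00107228, -0.00321294, -0.0029126 ,
       -0.0005347 ,  0.00124733]), 'tau': array([ 8.27868953e-04, -5.33517694e+01,  2.10847490e-02, -2.51965249e+01,
        1.13877410e-02,  4.24186597e-03, -1.18516201e-05]), 'tcp_pos': array([ 0.25753996, -0.59625165,  0.23042226]), 'eef_rot': array([-7.77344318e-04,  9.79282770e-01,  2.02495930e-01, -2.23668771e-04]), 'contact_force': array([-0.86957648,  1.27804792, -0.65506015]), 'ft_torque': array([0.02663017, 0.02475866, 0.02185631]), 'gripper_force': 0.0, 'width': 1.001632206736323}
```

View pics/top0.png

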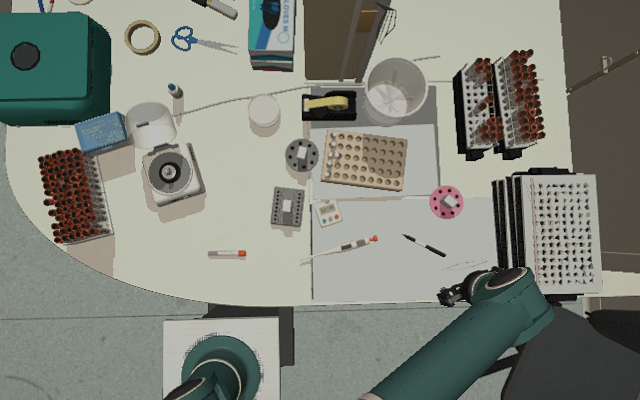

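View pics/side0.png

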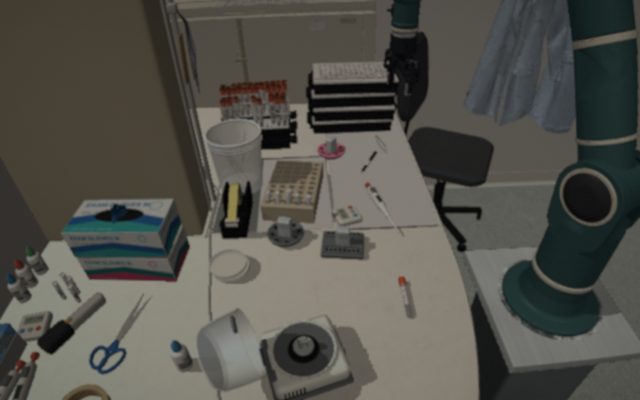

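Top view: the look-alikes are the grey round rotor (302,154), the pink one (446,202), the rectangular strip rotor (287,206), a white lid or dish (264,110) and a tape ring (142,37). I choose the grey round rotor with eight holes at (302,154). In the side view it is at (286,232). The centrifuge shaft is at top (169,172) and side (302,345). I'll check both in a close crop.

Run:
```python
from h import *
t=cv2.imread('pics/top0.png'); s=cv2.imread('pics/side0.png')
c=lambda im,x,y,w,h:cv2.resize(im[y:y+h,x:x+w],(400,300),interpolation=cv2.INTER_CUBIC)
a=np.vstack([np.hstack([c(t,272,132,60,45),c(t,139,150,60,45)]),np.hstack([c(s,256,208,60,45),c(s,262,314,80,60)])])
cv2.imwrite('pics/crop1.png',a)
for n,r,d in(('top',(302,154),(169,172)),('side',(286,238),(302,350))):
    print(n,onz(n,[r],.03),onz(n,[d],.08))
print(proj('top',robot.sense()['tcp_pos']),proj('side',robot.sense()['tcp_pos']))
```

```text
top [[ 0.60178505 -0.23419082  0.03      ]] [[0.55231863 0.12180349 0.08      ]]
side [[ 0.59555346 -0.19992829  0.03      ]] [[0.55430062 0.14382361 0.08      ]]
[[459.33796515 282.36177829]] [[397.53762885  93.22711944]]
```

View pics/crop1.png

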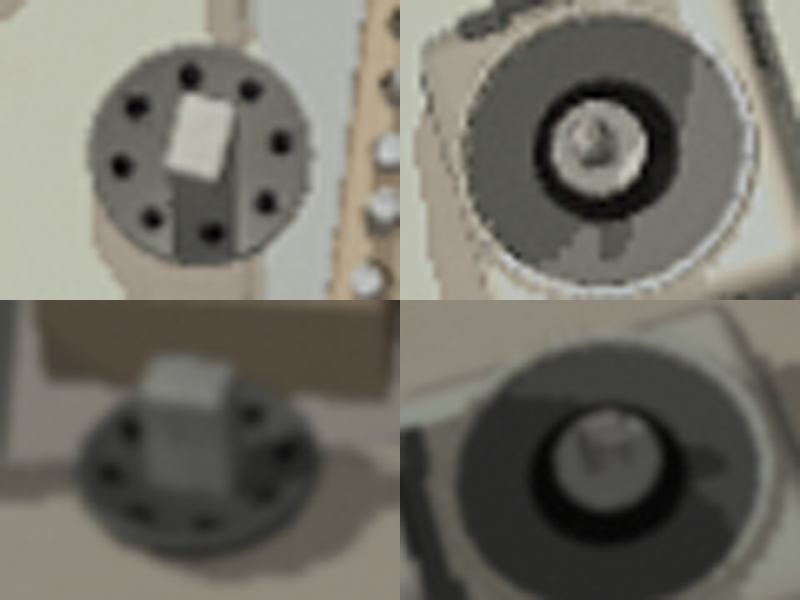

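The crop confirms it: the grey disc has eight holes and a bright grip block, with its grip top centre at about (302,152) in the top view. The seat is a bright disc at about (169,172) in the top view. Next come subpixel fits and a stronger zoom on the shaft to get its yaw.

Run:
```python
from h import *
T=np.mean([capture('top') for _ in range(6)],0).astype(np.float32); S=np.mean([capture('side') for _ in range(6)],0).astype(np.float32)
np.save('T.npy',T);np.save('S.npy',S)
def c(im,x,y,w,h):
    a=cv2.resize(im[y:y+h,x:x+w],(400,300),interpolation=cv2.INTER_CUBIC); lo,hi=np.percentile(a,2),np.percentile(a,99.5)
    return np.clip((a-lo)/(hi-lo)*255,0,255).astype(np.uint8)
cv2.imwrite('pics/crop2.png',np.vstack([np.hstack([c(T,157,163,24,18),c(T,139,140,80,60)]),np.hstack([c(S,288,333,32,24),c(S,242,304,120,90)])]))
# rotor grip top (top cam)
K=10
def up(im,x,y,w,h): return cv2.resize(im[y:y+h,x:x+w],None,fx=K,fy=K,interpolation=cv2.INTER_CUBIC).mean(2)
def blob(im,x,y,w,h,th,inv=False):
    u=up(im,x,y,w,h); m=((u<th) if inv else (u>th)).astype(np.uint8)
    cs=cv2.findContours(m,cv2.RETR_EXTERNAL,cv2.CHAIN_APPROX_NONE)[0]
    cc=[k for k in cs if cv2.pointPolygonTest(k,(w*K/2.,h*K/2.),False)>=0]
    k=max(cc or cs,key=cv2.contourArea); return (k.reshape(-1,2)+.5)/K-.5+[x,y]
g=blob(T,295,143,14,18,165); P=onz('top',g,.064)[:,:2].astype(np.float32)
print('grip',cv2.minAreaRect(P),g.min(0),g.max(0))
s=blob(T,157,162,24,22,120); P=onz('top',s,.068)[:,:2].astype(np.float32)
print('seat top',cv2.minEnclosingCircle(P),cv2.fitEllipse(P))
s=blob(S,288,331,32,28,85); P=onz('side',s,.068)[:,:2].astype(np.float32)
print('seat side',cv2.minEnclosingCircle(P),cv2.fitEllipse(P))
# rotor disc check
print('disc top',onz('top',[[301.9,154.8]],.022),'side',onz('side',[[285.6,232.3]],.022))
```

```text
grip ((0.602274477481842, -0.23297719657421112), (0.019818048924207687, 0.030473073944449425), 74.87493133544922) [296.85 145.95] [305.95 157.75]
seat top ((0.5552151799201965, 0.12663394212722778), 0.019010908901691437) ((0.5549901723861694, 0.12678764760494232), (0.03550712391734123, 0.03691482916474342), 150.68296813964844)
seat side ((0.5509237051010132, 0.11417876929044724), 0.01092973630875349) ((0.5513280630111694, 0.1141602173447609), (0.010576900094747543, 0.02002592198550701), 80.86202239990234)
disc top [[ 0.60083726 -0.23382303  0.022     ]] side [[ 0.59802549 -0.22974049  0.022     ]]
```

View pics/crop2.png

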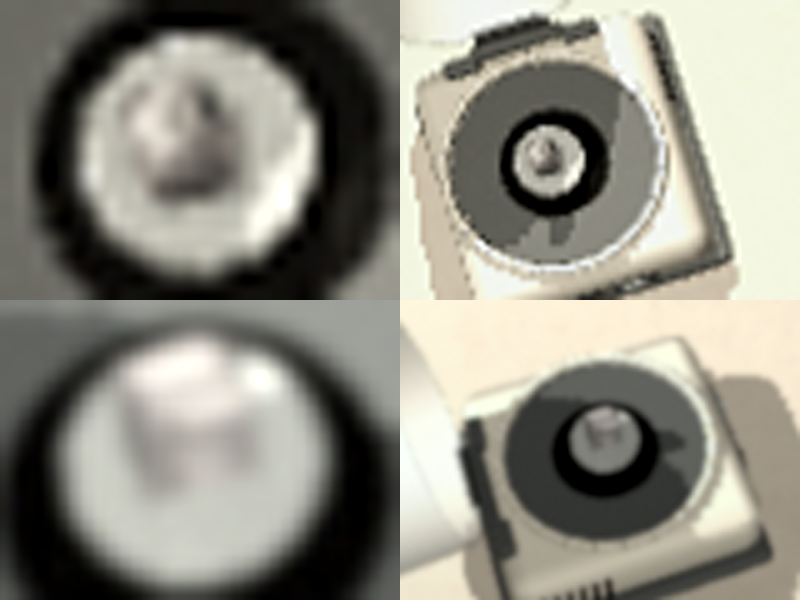

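Left panels: the seat disc is sharp and the shaft is blurred. Its tip is near (168,170) in the top view and (302,338) in the side view. I need a larger view of the tip for yaw, and I'll refit the side seat.

Run:
```python
from h import *
T=np.load('T.npy');S=np.load('S.npy')
def c(im,x,y,w,h,n):
    a=cv2.resize(im[y:y+h,x:x+w],(400,400),interpolation=cv2.INTER_LANCZOS4).mean(2); lo,hi=np.percentile(a,3),np.percentile(a,99.8)
    a=cv2.applyColorMap(np.clip((a-lo)/(hi-lo)*255,0,255).astype(np.uint8),cv2.COLORMAP_JET); k=400/w
    for i in range(0,w,2):
        p=int((i+.5)*k); cv2.putText(a,str(x+i),(p-10,395),0,.35,(255,255,255)); cv2.putText(a,str(y+i),(0,p+4),0,.35,(255,255,255))
    return a
cv2.imwrite('pics/crop3.png',np.hstack([c(T,160,162,16,16,'t'),c(S,292,332,20,20,'s')]))
K=10
for th in(50,60,70):
    x,y,w,h=284,328,40,36
    u=cv2.resize(S[y:y+h,x:x+w],None,fx=K,fy=K,interpolation=cv2.INTER_CUBIC).mean(2)
    cs=cv2.findContours((u>th).astype(np.uint8),cv2.RETR_EXTERNAL,cv2.CHAIN_APPROX_NONE)[0]
    k=[q for q in cs if cv2.pointPolygonTest(q,(200.,190.),False)>=0]
    if k:
        s=(k[0].reshape(-1,2)+.5)/K-.5+[x,y]; P=onz('side',s,.068)[:,:2].astype(np.float32)
        print(th,cv2.fitEllipse(P), s.min(0),s.max(0))
# housing edges, bowl rim not needed; housing yaw from top: right edge and left edge clicks in crop2 (scale5, origin 139,140)
f=lambda u,v:[139+(u-400)/5,140+v/5]
for a,b in(((655,20),(728,262)),((612,18),(712,262)),((418,85),(468,290))):
    P=onz('top',[f(*a),f(*b)],.055); d=P[0]-P[1]; print('edge yaw',np.degrees(np.arctan2(d[1],d[0])))
```

```text
50 ((0.5529067516326904, 0.12667624652385712), (0.03742685541510582, 0.04138079285621643), 178.66583251953125) [292.75 334.85] [313.45 355.35]
60 ((0.5529155731201172, 0.12669581174850464), (0.035992369055747986, 0.03967136889696121), 177.1515350341797) [293.05 335.35] [313.05 354.95]
70 ((0.5520562529563904, 0.126557856798172), (0.032497651875019073, 0.037650514394044876), 171.345458984375) [293.65 335.75] [312.55 354.45]
edge yaw 16.515493815752063
edge yaw 21.943287403487464
edge yaw 14.063395485900246
```

View pics/crop3.png

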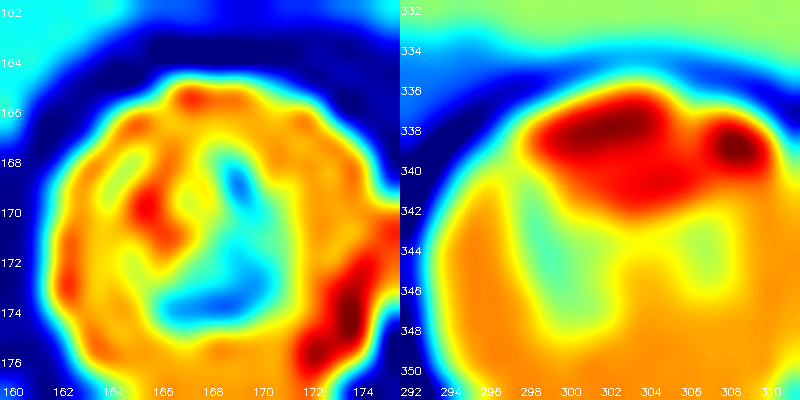

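Run:
```python
from h import *
def yaw(n,a,b,z):
    P=onz(n,[a,b],z); d=P[0]-P[1]; return P[:,:2].round(4).tolist(),round(np.degrees(np.arctan2(d[1],d[0]))%180,1),round(np.linalg.norm(d),4)
print('flat foot',yaw('side',(300.5,348.5),(307.5,347),.068))
print('flat foot2',yaw('side',(300,347.3),(307.2,345.8),.070))
print('tip front',yaw('side',(299.5,340),(303.5,342),.09))
print('tip back',yaw('side',(298,338),(304.5,335.7),.09))
print('tip front long',yaw('side',(298.5,339.5),(308.5,341),.09))
print('top right edge',yaw('top',(168.8,168),(170.8,172.5),.07))
print('top L',yaw('top',(165.5,169),(166.8,172),.09))
for n in('top','side'):
    C=np.array([.554,.1267,.068]) ; print(n,'seat/tip',proj(n,[C,C+[0,0,.024]]).round(1).tolist())
    for y in(0,17,35,55):
        r=np.radians(y); X=np.array([np.cos(r),np.sin(r),0]);Y=np.array([-X[1],X[0],0])
        print(y,'foot',proj(n,[C+sx*.0085*X+sy*.006*Y for sx,sy in((1,1),(1,-1),(-1,-1),(-1,1))]).round(1).tolist(),'tip',proj(n,[C+[0,0,.024]+sx*.007*X+sy*.0045*Y for sx,sy in((1,1),(1,-1),(-1,-1),(-1,1))]).round(1).tolist())
```

```text
flat foot ([[0.5576, 0.1334], [0.5449, 0.131]], np.float64(10.8), np.float64(0.013))
flat foot2 ([[0.5584, 0.1321], [0.5453, 0.1297]], np.float64(10.4), np.float64(0.0133))
tip front ([[0.5581, 0.1296], [0.551, 0.134]], np.float64(148.1), np.float64(0.0084))
tip back ([[0.5608, 0.1254], [0.5491, 0.1212]], np.float64(19.6), np.float64(0.0124))
tip front long ([[0.5599, 0.1285], [0.5421, 0.1325]], np.float64(167.4), np.float64(0.0182))
top right edge ([[0.5645, 0.1252], [0.5522, 0.1198]], np.float64(23.8), np.float64(0.0135))
top L ([[0.5592, 0.1283], [0.5511, 0.1248]], np.float64(23.3), np.float64(0.0088))
top seat/tip [[168.4, 172.0], [165.9, 170.8]]
0 foot [[166.2, 168.9], [170.7, 168.8], [170.7, 175.1], [166.2, 175.2]] tip [[164.2, 168.3], [167.6, 168.2], [167.6, 173.4], [164.1, 173.5]]
17 foot [[165.4, 169.7], [169.7, 168.3], [171.5, 174.3], [167.2, 175.6]] tip [[163.5, 168.9], [166.7, 167.8], [168.3, 172.8], [165.0, 173.9]]
35 foot [[164.8, 170.8], [168.5, 168.2], [172.1, 173.2], [168.4, 175.8]] tip [[163.0, 169.7], [165.8, 167.7], [168.8, 172.0], [166.0, 174.0]]
55 foot [[164.6, 172.1], [167.2, 168.4], [172.3, 171.9], [169.7, 175.6]] tip [[162.7, 170.8], [164.7, 168.0], [169.0, 170.9], [167.0, 173.7]]
side seat/tip [[302.5, 345.2], [301.8, 337.9]]
0 foot [[297.8, 348.3], [297.8, 342.5], [307.1, 342.1], [307.2, 347.9]] tip [[297.8, 340.2], [297.8, 335.8], [305.6, 335.5], [305.7, 339.9]]
17 foot [[299.0, 349.3], [297.1, 343.8], [305.9, 341.1], [307.9, 346.5]] tip [[298.7, 341.1], [297.3, 337.0], [304.7, 334.6], [306.3, 338.8]]
35 foot [[300.6, 350.0], [296.8, 345.4], [304.3, 340.4], [308.2, 344.9]] tip [[300.0, 341.7], [297.1, 338.2], [303.5, 334.1], [306.4, 337.5]]
55 foot [[302.5, 350.2], [297.1, 347.1], [302.4, 340.2], [307.8, 343.2]] tip [[301.6, 341.9], [297.4, 339.6], [301.9, 333.8], [306.0, 336.1]]
```

Drive: centre about (0.554, 0.1267) with both views agreeing, and yaw about 17.5° from the housing edges and shaft edges. Rotor: (0.602, −0.233), x-yaw −15°. I'll go above the rotor with a partial opening, because the tube rack is close by.

Request:
arm_command(commands=[[-0.1,0.344,0.364,-0.07,0,0,-0.107],[-0.1,0.344,0.364,-0.07,0,0,-0.107],[-0.1,0.344,0.364,-0.07,0,0,-0.107],[-0.1,0.344,0.364,-0.07,0,0,-0.107],[-0.1,0.344,0.364,-0.07,0,0,-0.107],[-0.1,0.344,0.364,-0.07,0,0,-0.107],[-0.1,0.344,0.364,-0.07,0,0,-0.107],[-0.1,0.344,0.364,-0.07,0,0,-0.107],[-0.1,0.344,0.364,-0.07,0,0,-0.107],[-0.1,0.344,0.364,-0.07,0,0,-0.107]], grip_force=60)

```text
time: 1.95
tcp_pos: [0.6018, -0.2324, 0.161]
eef_rot: [0.0, 0.991, -0.131, -0.0]
contact_force: [-1.2, -0.7, 0.3]
width: 0.553
gripper_force: 0.0
```

Request:
arm_command(commands=[[-0.1,0,0,-0.05,0,0,0],[-0.1,0,0,-0.1,0,0,0],[-0.1,0,0,-0.129,0,0,0],[-0.1,0,0,-0.129,0,0,0],[-0.1,0,0,-0.129,0,0,0]])

```text
time: 2.58
tcp_pos: [0.6021, -0.2346, 0.0339]
eef_rot: [0.001, 0.991, -0.133, 0.001]
contact_force: [0.3, -0.1, 1.1]
width: 0.552
gripper_force: 0.0
```

Request:
arm_command(commands=[[1,0,0,0,0,0,0],[1,0,0,0,0,0,0],[1,0,0,0,0,0,0],[1,0,0,0,0,0,0],[1,0,0,0,0,0,0],[1,0,0,0,0,0,0]])

```text
time: 3.32
tcp_pos: [0.6031, -0.2336, 0.0345]
eef_rot: [0.001, 0.991, -0.132, 0.002]
contact_force: [-0.3, -0.5, 7.2]
width: 0.266
gripper_force: 60.2
```

Request:
arm_command(commands=[[1,0,0,0.03,0,0,0],[1,0,0,0.08,0,0,0],[1,0,0,0.13,0,0,0],[1,0,0,0.17,0,0,0],[1,0,0,0.17,0,0,0],[1,0,0,0.17,0,0,0]], grip_force=80)

```text
time: 4.08
tcp_pos: [0.6008, -0.2323, 0.2013]
eef_rot: [-0.0, 0.991, -0.132, -0.001]
contact_force: [-0.4, 0.9, -2.7]
width: 0.27
gripper_force: 78.8
```

Request:
arm_command(commands=[[1,-0.048,0.36,0,0,0,0.0906],[1,-0.048,0.36,0,0,0,0.0906],[1,-0.048,0.36,0,0,0,0.0906],[1,-0.048,0.36,0,0,0,0.0906],[1,-0.048,0.36,0,0,0,0.0906],[1,-0.048,0.36,0,0,0,0.0906],[1,-0.048,0.36,0,0,0,0.0906],[1,-0.048,0.36,0,0,0,0.0906],[1,-0.048,0.36,0,0,0,0.0906]])

```text
time: 5.2
tcp_pos: [0.5537, 0.1253, 0.2014]
eef_rot: [0.0, 0.989, 0.15, -0.001]
contact_force: [0.7, -0.6, -2.3]
width: 0.27
gripper_force: 79.0
```

Run:
```python
from h import *
s=robot.sense(); print(s['tcp_pos'],s['eef_rot'],s['contact_force'],s['q'].round(2))
T=np.mean([capture('top') for _ in range(4)],0).astype(np.float32); S=np.mean([capture('side') for _ in range(4)],0).astype(np.float32)
np.save('T2.npy',T);np.save('S2.npy',S)
c=lambda im,x,y:np.clip(cv2.resize(im[y:y+75,x:x+100],(400,300),interpolation=cv2.INTER_CUBIC)*1.4,0,255)
print(proj('top',[.554,.127,.19]),proj('side',[.554,.127,.19]))
cv2.imwrite('pics/v2.png',np.vstack([c(T,110,120),c(S,250,265)]).astype(np.uint8))
```

```text
[0.55366298 0.12531223 0.20135597] [ 4.33368031e-04  9.88619163e-01  1.50436729e-01 -8.68162880e-04] [ 0.6532146  -0.57844221 -2.2656252 ] [-0.09  0.38 -0.24  1.82  0.11  0.95 -1.65]
[[154.13603958 165.67546271]] [[298.50549871 304.33845014]]
```

View pics/v2.png

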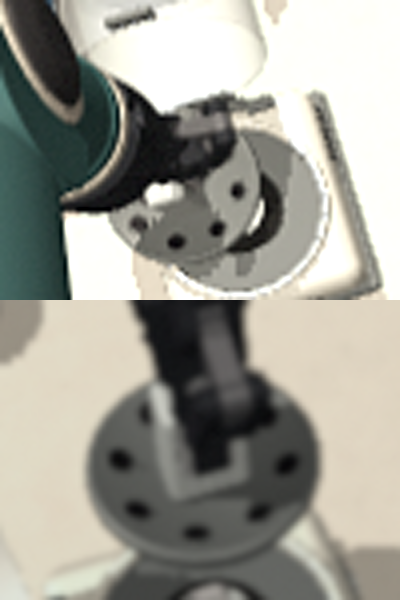

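The rotor hangs level in the jaws above the shaft. Its holes are visible at top (137,157) to (169,167) and at side (280,305) to (322,305). I'll locate its axis from the hole centres in both views.

Run:
```python
from h import *
from scipy.optimize import least_squares
def ref(im,pts,x,y,k=4):
    g=im.mean(2); o=[]
    for u,v in pts:
        px,py=x+(u+.5)/4-.5,y+(v+.5)/4-.5; a,b=int(round(px)),int(round(py)); w=g[b-3:b+4,a-3:a+4]
        W=np.clip(np.median(w)*.85-w,0,None); Y,X=np.mgrid[b-3:b+4,a-3:a+4]; o.append([(W*X).sum()/W.sum(),(W*Y).sum()/W.sum()])
    return np.array(o)
t=ref(np.load('T2.npy'),[(237,190),(217,229),(177,242),(139,222)],110,120)
s=ref(np.load('S2.npy'),[(121,159),(138,210),(197,232),(259,212),(288,162)],250,265)
print(t.round(1).tolist(),s.round(1).tolist())
def res(p,which='ts'):
    x,y,z,r,a=p; A=a+np.arange(8)*np.pi/4
    H=np.c_[x+r*np.cos(A),y+r*np.sin(A),np.full(8,z)]; o=[]
    for n,m in(('top',t),('side',s)):
        if n[0] in which:
            q=proj(n,H); D=m[:,None]-q[None]; i=np.argmin((D**2).sum(2),1); o.append(D[np.arange(len(m)),i])
    return np.vstack(o).ravel()
f=min((least_squares(res,[.554,.127,.187,.036,a]) for a in np.radians([0,15,30])),key=lambda f:f.cost)
print(f.x, 'yaw',np.degrees(f.x[4])%45,'rms',np.sqrt(2*f.cost/9))
z,r=f.x[2:4]
for zz in (.185,.187,z):
  for w in 'ts':
    g=least_squares(lambda p:res([p[0],p[1],zz,r,p[2]],w),[f.x[0],f.x[1],f.x[4]]); print(w,zz,g.x[:2].round(4),g.cost)
print(robot.sense()['tcp_pos'])
```

```text
[[168.9, 167.2], [163.7, 176.8], [153.6, 180.1], [144.6, 175.8]] [[279.6, 304.5], [284.0, 317.0], [298.6, 322.8], [314.5, 317.5], [321.3, 305.6]]
[ 0.55154955  0.12611151  0.18671529  0.0338574  -0.07370458] yaw 40.777038751068886 rms 0.3374238525454297
t 0.185 [0.5526 0.1265] 0.09273464730649822
s 0.185 [0.5513 0.1249] 0.17033266214025497
t 0.187 [0.5523 0.1258] 0.0962166250021063
s 0.187 [0.5512 0.1264] 0.11621746716917557
t 0.18671529448174065 [0.5523 0.1259] 0.0956414380827653
s 0.18671529448174065 [0.5512 0.1262] 0.12262075500522189
[0.55380231 0.12704438 0.20236185]
```

The rotor sits about 2 mm short in x relative to the shaft. I'll correct that and descend to just above the tip.

Request:
arm_command(commands=[[1,0.002,0.001,0,0,0,0],[1,0.002,0.001,-0.03,0,0,0],[1,0.002,0.001,-0.06,0,0,0],[1,0.002,0.001,-0.07,0,0,0],[1,0.002,0.001,-0.07,0,0,0]])

```text
time: 6.22
tcp_pos: [0.5557, 0.1284, 0.1321]
eef_rot: [0.0, 0.988, 0.152, -0.0]
contact_force: [0.1, 0.0, -2.1]
width: 0.267
gripper_force: 79.1
```

Request:
arm_command(commands=[[1,0,0,-0.003,0,0,0],[1,0,0,-0.006,0,0,0],[1,0,0,-0.008,0,0,0],[1,0,0,-0.008,0,0,0]])

```text
time: 6.72
tcp_pos: [0.5557, 0.1283, 0.1243]
eef_rot: [0.0, 0.988, 0.152, -0.0]
contact_force: [0.5, -0.4, -1.5]
width: 0.266
gripper_force: 79.1
```

Request:
arm_command(commands=[[1,0,0,-0.001,0,0,0],[1,0,0,-0.002,0,0,0],[1,0,0,-0.003,0,0,0],[1,0,0,-0.004,0,0,0],[1,0,0,-0.004,0,0,0]])

```text
time: 7.35
tcp_pos: [0.5557, 0.1282, 0.1202]
eef_rot: [0.0, 0.988, 0.152, -0.0]
contact_force: [0.7, -0.3, -1.6]
width: 0.265
gripper_force: 79.1
```

Request:
arm_command(commands=[[1,0,0,-0.001,0,0,0],[1,0,0,-0.002,0,0,0],[1,0,0,-0.003,0,0,0],[1,0,0,-0.003,0,0,0]])

```text
time: 7.85
tcp_pos: [0.5558, 0.1278, 0.1172]
eef_rot: [0.0, 0.988, 0.152, -0.0]
contact_force: [0.8, -1.0, -2.6]
width: 0.268
gripper_force: 79.1
```

Request:
arm_command(commands=[[1,0,0,-0.002,0,0,0],[1,0,0,-0.004,0,0,0],[1,0,0,-0.004,0,0,0]])

```text
time: 8.22
tcp_pos: [0.5558, 0.1279, 0.1131]
eef_rot: [0.0, 0.988, 0.152, -0.0]
contact_force: [0.4, -3.5, -0.3]
width: 0.268
gripper_force: 79.2
```

Request:
arm_command(commands=[[1,0,0,-0.001,0,0,0],[1,0,0,-0.002,0,0,0],[1,0,0,-0.003,0,0,0],[1,0,0,-0.003,0,0,0]])

```text
time: 8.72
tcp_pos: [0.5562, 0.1278, 0.1106]
eef_rot: [0.0, 0.988, 0.152, 0.0]
contact_force: [2.0, -5.4, 2.1]
width: 0.268
gripper_force: 79.6
```

Request:
arm_command(commands=[[1,0,-0.001,0,0,0,0],[1,0,-0.001,-0.001,0,0,0],[1,0,-0.001,-0.002,0,0,0],[1,0,-0.001,-0.002,0,0,0]])

```text
time: 9.22
tcp_pos: [0.556, 0.1274, 0.1084]
eef_rot: [-0.0, 0.988, 0.152, 0.0]
contact_force: [1.5, -4.3, 2.7]
width: 0.268
gripper_force: 79.6
```

Request:
arm_command(commands=[[1,0,0,-0.001,0,0,0],[1,0,0,-0.002,0,0,0],[1,0,0,-0.002,0,0,0]])

```text
time: 9.6
tcp_pos: [0.5559, 0.1277, 0.1064]
eef_rot: [-0.0, 0.988, 0.152, 0.0]
contact_force: [1.0, -2.9, 4.7]
width: 0.263
gripper_force: 80.0
```

Request:
arm_command(commands=[[1,0,-0.0005,-0.001,0,0,0],[1,0,-0.0005,-0.002,0,0,0],[1,0,-0.0005,-0.002,0,0,0]])

```text
time: 9.98
tcp_pos: [0.5559, 0.1278, 0.1048]
eef_rot: [-0.0, 0.988, 0.152, 0.0]
contact_force: [0.0, -1.7, 6.5]
width: 0.264
gripper_force: 80.4
```

Request:
arm_command(commands=[[1,0,0,-0.001,0,0,0],[1,0,0,-0.002,0,0,0],[1,0,0,-0.002,0,0,0]])

```text
time: 10.35
tcp_pos: [0.5552, 0.1275, 0.1018]
eef_rot: [-0.0, 0.988, 0.152, -0.0]
contact_force: [1.1, -1.1, -1.4]
width: 0.269
gripper_force: 79.5
```

The push fell from 6.5 N to about 0 at the expected home height, so it clicked. I'll seat it with a light push, then start the pull.

Request:
arm_command(commands=[[1,0,0,-0.001,0,0,0],[1,0,0,-0.002,0,0,0],[1,0,0,-0.002,0,0,0],[1,0,0,-0.002,0,0,0]])

```text
time: 10.85
tcp_pos: [0.5553, 0.1274, 0.1002]
eef_rot: [-0.0, 0.988, 0.152, -0.0]
contact_force: [-2.0, 0.6, 2.2]
width: 0.265
gripper_force: 80.0
```

Request:
arm_command(commands=[[1,0,0,0.001,0,0,0],[1,0,0,0.002,0,0,0],[1,0,0,0.003,0,0,0],[1,0,0,0.004,0,0,0],[1,0,0,0.005,0,0,0],[1,0,0,0.005,0,0,0]])

```text
time: 11.6
tcp_pos: [0.5553, 0.1265, 0.1049]
eef_rot: [0.0, 0.988, 0.152, -0.001]
contact_force: [-0.8, -0.6, -5.3]
width: 0.264
gripper_force: 79.2
```

Request:
arm_command(commands=[[1,0,0,0.001,0,0,0],[1,0,0,0.002,0,0,0],[1,0,0,0.003,0,0,0],[1,0,0,0.003,0,0,0]])

```text
time: 12.1
tcp_pos: [0.5553, 0.1266, 0.1078]
eef_rot: [0.0, 0.988, 0.152, -0.001]
contact_force: [1.7, 0.1, -9.7]
width: 0.268
gripper_force: 78.7
```

Request:
arm_command(commands=[[1,0,0,0.001,0,0,0],[1,0,0,0.001,0,0,0],[1,0,0,0.001,0,0,0],[1,0,0,0.001,0,0,0],[1,0,0,0.001,0,0,0],[1,0,0,0.001,0,0,0],[1,0,0,0.001,0,0,0],[1,0,0,0.001,0,0,0],[1,0,0,0.001,0,0,0],[1,0,0,0.001,0,0,0]])

```text
time: 13.35
tcp_pos: [0.5555, 0.1267, 0.1092]
eef_rot: [0.0, 0.988, 0.152, -0.0]
contact_force: [-1.7, -0.1, -13.2]
width: 0.268
gripper_force: 78.8
```

Request:
arm_command(commands=[[1,0,0,0,0,0,0],[1,0,0,0,0,0,0]])

```text
time: 13.6
tcp_pos: [0.5556, 0.1267, 0.1092]
eef_rot: [0.0, 0.988, 0.152, -0.0]
contact_force: [-1.5, -0.7, -12.7]
width: 0.27
gripper_force: 78.8
```

Request:
arm_command(commands=[[1,0,0,-0.002,0,0,0],[1,0,0,-0.004,0,0,0],[1,0,0,-0.006,0,0,0],[1,0,0,-0.008,0,0,0],[1,0,0,-0.008,0,0,0],[1,0,0,-0.008,0,0,0]])

```text
time: 14.35
tcp_pos: [0.5567, 0.1272, 0.102]
eef_rot: [-0.0, 0.988, 0.152, 0.001]
contact_force: [-0.4, -0.4, -0.3]
width: 0.264
gripper_force: 80.1
```

Request:
arm_command(commands=[[-0.1,0,0,0,0,0,0],[-0.1,0,0,0,0,0,0],[-0.1,0,0,0,0,0,0],[-0.1,0,0,0,0,0,0],[-0.1,0,0,0.03,0,0,0],[-0.1,0,0,0.08,0,0,0],[-0.1,0,0,0.13,0,0,0],[-0.1,0,-0.06,0.15,0,0,0],[-0.1,0,-0.12,0.15,0,0,0],[-0.1,0,-0.18,0.15,0,0,0]])

```text
time: 15.6
tcp_pos: [0.5558, -0.055, 0.252]
eef_rot: [0.0, 0.988, 0.152, 0.001]
contact_force: [1.3, -0.3, 0.7]
width: 0.546
gripper_force: 0.0
```

Request:
arm_command(commands=[[-0.1,0,-0.05,0,0,0,0],[-0.1,0,-0.05,0,0,0,0],[-0.1,0,-0.05,0,0,0,0]])

```text
time: 15.98
tcp_pos: [0.5557, -0.1024, 0.2512]
eef_rot: [-0.0, 0.988, 0.152, 0.0]
contact_force: [0.8, -0.1, -1.0]
width: 0.547
gripper_force: 0.0
```

Run:
```python
from h import *
T=capture('top');S=capture('side')
c=lambda im,x,y:cv2.resize(im[y:y+75,x:x+100],(400,300),interpolation=cv2.INTER_CUBIC)
cv2.imwrite('pics/v3.png',np.hstack([c(T,120,130),c(S,250,295)]))
print(proj('top',[[.5545,.1267,.09],[.5545,.1267,.132]]).round(1).tolist(),proj('side',[[.5535,.1267,.09]]).round(1).tolist(),robot.sense()['contact_force'])
```

```text
[[166.1, 170.7], [161.3, 168.6]] [[302.1, 338.5]] [ 0.09869349 -0.67874719  0.03914139]
```

View pics/v3.png

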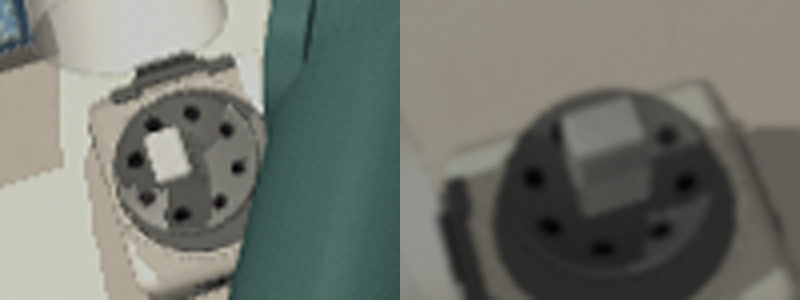

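The rotor sits level in the bowl. Its grip top is at top (161.4,168.1), against (161.3,168.6) predicted for home, and the arm is clear of it. I'll hand in.

```bash
python3 -c "
from rig import sign_off
print(sign_off())"
```

```text
the job is handed in; nothing more can be done
None
```

The tube rotor clicked home on the drive shaft, stayed locked under a pull of about 11 N for over a second, and was released; I handed the job in at about 16 s, and sign-off returned no verdict.

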